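# Roll the mixer roller into its V-rest

## Robot

A 6-joint arm with a two-finger parallel gripper is mounted at the origin on a cart in front of the work surface, level with it; the furniture and walls round the work are solid. World frame = base frame: x ahead of the robot, y to its left, z up, the work surface at z = 0. Lengths are in mm, angles in rad, forces in N, time in s.
With the tool pointing down it reaches from about 275 to 725 mm from the base axis. Payload 15.9 kg.
Tool frame: the origin (TCP) lies on the centre line of the jaws, within the pads' length; the fingertips stand 14 mm ahead of it and the grasp point (between the pads) lies 5 mm behind it (r.tips_ahead is the distance from the TCP to the fingertips, in mm); z points along the fingers, y is the direction in which the jaws open and shut (so a half turn about z gives the same grasp; the last joint's range is limited). The gripper opens to 85 mm and grips with 20 to 120 N. Pads are 22 mm wide; open, the fingers measure 114 mm over their backs; the gripper's body (76 mm by 85 mm) begins 54 mm behind the grasp point. The pads swing forward as they close: fully open they stand 13 mm farther back than shut.
Start: joints at [-1.139, 0.213, -0.034, 1.323, 0, 1.571], TCP at [209.245, -454.094, 218.006] pointing down, gripper open.
Joint ranges: [-2.98, 2.98], [-0.74, 1.72], [-1.14, 1.35], [-2.1, 2.04], [-1.57, 1.44], [-3.14, 3.14]. Speed limits (rad/s): [1.89, 1.89, 2.39, 2.57, 3.14, 3.14].

## Interface

Orientations are given as a unit quaternion [w, x, y, z].
In Python, from workcell import r gives the robot as it stands.
- The arm moves only by the tool drive_tool, never from a script. Its argument "increments" is a list of rows, each a list of 3 entries, a list of its own where there are three numbers: the shift along the tool's x, y, z in m, then the turn, a rotation vector about the tool's x, y, z in rad, then the opening, from 0 (shut) to 1 (fully open). In form: [[[x, y, z], [rx, ry, rz], grip], ...]. A call has 1 to 10 rows; each row is the pose to reach, as a shift and turn from the pose measured when the call began, along the tool's axes at that moment; what a row does not reach only later rows make up. A row lasts 1/8 s, in which the tool goes at most 62.5 mm and 10.7 degrees, less where a joint would pass 70% of its speed; a pose out of reach is approached as far as the arm can. A call with a gripper value outside its range is refused whole. The fingers move at their own pace and stop on an object; "newtons" is the grip in N (left out, the last holds). Time passes only in rows, so rows that repeat a pose let the fingers close. It gives the time, the measured TCP pose, the force and the opening at its end, in the units of the state.
- r.get_obs(): the state, without advancing time (a new reading comes with each control period).
- r.camera(name): name is "scene" or "top" or "wrist"; returns (picture, depth): 384x512x3 uint8, blue, green, red; 384x512 float32, mm along the optical axis (not along the pixel's ray), 0 where there is no reading.
- r.camera_model(name): a dict with "mtx" (3x3 intrinsics, pixels), "rvec" (rotation vector, rad) and "tvec" (3), from world to camera coordinates, as OpenCV has them. Camera axes: x right, y down, z forward; pixel columns grow to the right and rows downward; lengths in mm; the calibration is good to about 2 mm. A picture is of the moment at which its call begins: read the wrist's pose just before it. camera_model takes no time and is no camera call; for the wrist camera it gives the pose at the moment of the call.
- r.hand_in(): hands the job in, once; it reports no verdict.
Trained networks look in the newest picture that a camera, given by its name, has taken for a name from the list of things; names that differ only in an ending like _2 or _b are one class to them, and where a whole thing is asked for, a point or a joint stands for the part that bears it (a point fixed in the world has none). Each returns a list of dicts, best first, with "confidence" (0 to 1); they miss things now and then, are a little off and sometimes report something else, mostly with a low value. They report only what shows in the picture. A call takes as long as a camera call.
- r.look_for(label, camera): "box" ([centre column, centre row, width, height] in pixels, round what is visible of it).
- r.outline_of(label, camera): "mask" (384x512 bool, what is visible of it) and "box" ([centre column, centre row, width, height] in pixels, round what is visible of it).
- r.tip_of(label, camera): "xy" ([column, row] in pixels: a listed point, or the origin of a listed thing).
The state is a dict: "t": time; "joints": joint angles; "joint_vel": joint speeds; "joint_torque": joint torques, N m; "position": TCP position; "orientation": TCP orientation; "force": force on the tool from outside, world axes, zero at the start; "moment": the same for the moment, N m; "width": opening from 0.0 (shut) to 1.0 (fully open).
Only numpy, scipy, OpenCV 4.12 (cv2) and the standard library are available. Lean on these libraries where they do the work, as an engineer would, in place of code of your own. Each camera call takes 0.05 s, during which the arm holds its last target. There are 200 camera calls.

## Task

The dark roller out of the tube mixer lies loose on the bench: roll it along the bench by its side with the fingertips, up the ramp of the steel V-rest and over the lip, so that it drops into the V groove. It has to finish lying in the groove with its axle end up against the end stop, so nudge it endways as far as needed. Only push it, never pick it up or carry it, and leave the other things on the bench where they are.

Things in the scene. Friction and masses are not known exactly. Their poses are not given: they have to be found in the camera images.
- roller: Dark rubber-covered mixer roller, a loose round bar lying on its side, about 0.35 kg: 34 mm diameter, 160 mm long, plus a steel axle stub (16 mm diameter, 5 mm long) at each end: 170 mm over all. Origin mid-length on its axis, 17 mm above the bench at the start. y runs along the bar; x and z turn as it rolls. It rolls easily and coasts if let go at speed. Friction with anything about 0.45.
- v_rest: Dark bare-steel V-rest fixed to the bench, z up. Origin on the bench under the groove's bottom line. The groove runs along y, from y = -92 mm (open end) to the end stop at +85 mm; its sides slope 30 degrees, its bottom is 3 mm up. The roller comes from -x. Behind, a fence 34 mm high, front face at x = +19 mm. A roller lying in it has its axis over x = 0, 22.6 mm above the bench.
- v_rest_lip (a point): Middle of the V-rest's front lip: 15 mm in front (-x) of the groove's bottom line, 11.5 mm above the bench. A flat ramp of about 12 degrees, as long as the groove, rises to it from the bench, where it starts 53 mm farther out in -x.
- v_rest_stop (a point): Point on the end stop's face (+y end of the groove) that the axle stub must meet, 22.6 mm above the bench. The stop is an upright plate 9 mm thick, 36 mm high, from x = -15 to +29 mm. With the stub against it the roller's middle is 85 mm from here, at the V-rest's y = 0.
- carrier: Bystander: ivory tube carrier, an upright block 32 x 188 x 78 mm, standing beside the path on the end-stop side. Origin at the centre of its underside, y along its length.
- pen: Bystander: black marker without cap, 116 mm long, 16 mm high, lying on the bench on the open-end side. Origin at the centre of its underside.
- pen_cap: Bystander: black marker cap, 59 x 25 x 16 mm, lying behind the V-rest. Origin at the centre of its underside.
- spectacles: Bystander: black safety glasses, 175 x 146 x 48 mm, at the right, beyond the V-rest. Origin at the centre of their underside.
- spare_mouse: Bystander: black computer mouse, 62 x 112 x 35 mm, at the left. Origin at the centre of its underside.

How it is judged:
By the outcome, as a careful person would: the job done as asked, in the order asked, and still so for the second after the job is handed in, with the robot touching nothing.
It also fails if it takes over 48 s, if anything falls off the work surface, if the arm or the gripper's body presses on something with over 40 N, if the wrist force passes 120 N, or if a joint passes its speed limit or range.

## Working session

There is one attempt and no reset: what is moved stays moved. The work goes in short steps, Python scripts to look and compute and a tool call to move; the robot and the scene stay as the last step left them, time stands still between calls to the robot, and variables do not carry over. Pictures are saved under pics/ and viewed, about 8 in all and at most 12, crops included, and the job is handed in when it is done.

Besides the shell and the picture viewer there is one more tool, called after "Emit:" by a JSON object that holds its "fn" and its "kwargs". drive_tool: Moves the arm, as the interface text tells. Its arguments: {"type":"object","properties":{"increments":{"type":"array"},"newtons":{"type":"number"}},"required":["increments"]}

```bash
mkdir -p pics
cat > h.py <<'E'
from workcell import r
import numpy as np, cv2
def cam(n):
    m=r.camera_model(n); R=cv2.Rodrigues(np.array(m["rvec"],float))[0]
    return np.array(m["mtx"],float),R,np.array(m["tvec"],float).ravel()
def cloud(n,d,c=None):
    K,R,t=c or cam(n); v,u=np.mgrid[:384,:512]
    p=np.stack([(u-K[0,2])/K[0,0]*d,(v-K[1,2])/K[1,1]*d,d],-1)
    return (p-t)@R
def ray(n,uv,z):
    K,R,t=cam(n); o=-R.T@t; q=R.T@np.linalg.inv(K)@np.array([uv[0],uv[1],1.])
    return o+q*(z-o[2])/q[2]
E
python3 - <<'E'
from h import *
for n in ("top","scene"):
    p,d=r.camera(n); cv2.imwrite(f"pics/{n}0.png",p); W=cloud(n,d)
    for l in ["roller","v_rest","carrier","pen","pen_cap","spectacles","spare_mouse"]:
        for o in r.outline_of(l,n)[:2]:
            m=o["mask"]&(d>0); P=W[m]
            if len(P)<5: continue
            rc=cv2.minAreaRect(P[:,:2].astype(np.float32))
            print(n,l,round(o["confidence"],2),np.round(o["box"]),np.round(np.median(P,0)),"z95",round(np.percentile(P[:,2],95)),np.round(rc[0]),np.round(rc[1]),round(rc[2],1))
    for l in ["roller","v_rest","v_rest_lip","v_rest_stop"]:
        z={"roller":17,"v_rest":0,"v_rest_lip":11.5,"v_rest_stop":22.6}[l]
        for o in r.tip_of(l,n)[:1]: print(n,l,round(o["confidence"],2),np.round(o["xy"]),np.round(ray(n,o["xy"],z),1))
print(r.get_obs())
E
```

```text
top roller 0.56 [263. 240.  60.  25.] [452. -54.  30.] z95 36 [453. -53.] [168.  36.] 73.9
top v_rest 0.59 [253. 184.  68.  44.] [604. -31.   7.] z95 34 [605. -27.] [191. 107.] 84.8
top v_rest 0.21 [261. 239.  65.  30.] [454. -53.  30.] z95 36 [454. -52.] [169.  38.] 74.6
top carrier 0.56 [188. 209.  23.  76.] [528. 139.  74.] z95 80 [530. 146.] [ 45. 186.] 87.4
top carrier 0.46 [251. 185.  76.  49.] [604. -28.   6.] z95 34 [605. -27.] [194. 108.] 83.3
top pen 0.53 [338. 257.  40.  18.] [ 408. -258.   14.] z95 19 [ 404. -250.] [ 16. 111.] 19.4
top pen_cap 0.65 [253. 145.  15.  11.] [705. -31.  13.] z95 18 [705. -29.] [56. 16.] 76.2
top spectacles 0.96 [378. 142.  59.  63.] [ 670. -359.   23.] z95 46 [ 701. -373.] [152. 171.] 78.3
top spare_mouse 0.83 [136. 164.  42.  25.] [652. 274.  28.] z95 37 [658. 287.] [ 61. 116.] 11.0
top roller 0.95 [263. 239.] [455.4 -58.7  17. ]
top v_rest 0.68 [252. 173.] [632.9 -30.6   0. ]
top v_rest_lip 0.79 [253. 181.] [609.5 -34.6  11.5]
top v_rest_stop 0.6 [219. 175.] [623.8  56.3  22.6]
scene v_rest 0.57 [274. 198.  55.  48.] [615. -43.   8.] z95 33 
[... 408 characters left out ...]
639.5  50.9  22.6]
{'t': 1.2, 'joints': array([-1.13899002e+00,  2.12937866e-01, -3.44054927e-02,  1.32353229e+00,
        1.30781232e-05,  1.57077509e+00]), 'joint_vel': array([-0.00046091, -0.00023569,  0.00079515,  0.00024783,  0.00042886,
       -0.00047498]), 'joint_torque': array([ 4.80222283e-03, -6.85972953e+01,  4.87334883e+01,  1.34415528e-03,
        2.95857144e-04,  1.05103084e-05]), 'position': array([ 209.24588833, -454.07342703,  217.98472408]), 'orientation': array([-4.01430801e-05,  9.76781035e-01,  2.14240069e-01, -2.10932891e-06]), 'force': array([-0.26374421,  0.12601596, -0.01089072]), 'moment': array([ 0.03375642, -0.01117597,  0.00976926]), 'width': 1.0043680961651402}
```

Run:
```python
from h import *
p=cv2.imread("pics/top0.png"); c=p[110:290,110:400]; cv2.imwrite("pics/t1.png",cv2.resize(c,None,fx=2.7,fy=2.7,interpolation=cv2.INTER_CUBIC))
p,d=r.camera("top");W=cloud("top",d)
# roller precise: points z 12..36 in region
P=W.reshape(-1,3); P=P[(d.ravel()>0)]
q=P[(P[:,0]>400)&(P[:,0]<520)&(P[:,1]>-170)&(P[:,1]<60)&(P[:,2]>12)]
rc=cv2.minAreaRect(q[:,:2].astype(np.float32));print("roller",len(q),rc)
h=q[q[:,2]>28]; f=cv2.fitLine(h[:,:2].astype(np.float32),cv2.DIST_HUBER,0,.01,.01).ravel();print(f,np.degrees(np.arctan2(-f[0],f[1])),h[:,2].max())
# fence
q=P[(P[:,0]>540)&(P[:,0]<690)&(P[:,1]>-160)&(P[:,1]<100)&(P[:,2]>25)]
rc=cv2.minAreaRect(q[:,:2].astype(np.float32));print("fence/stop",len(q),rc); print(np.round(q).astype(int).tolist())
```

```text
roller 811 ((453.14801025390625, -52.25145721435547), (169.5806884765625, 34.00623321533203), 73.9869613647461)
[ 2.7686411e-01  9.6090907e-01  4.5316693e+02 -5.3220215e+01] -16.073133 40.44590082062244
fence/stop 333 ((642.0145263671875, -29.653366088867188), (41.944583892822266, 188.0219268798828), 3.4433906078338623)
[[658, 58, 34], [658, 55, 34], [658, 53, 32], [658, 48, 31], [655, 58, 36], [656, 56, 29], [656, 53, 29], [655, 50, 34], [655, 48, 32], [656, 45, 30], [655, 42, 34], [655, 40, 32], [655, 37, 32], [655, 34, 32], [655, 32, 32], [655, 29, 33], [655, 26, 33], [655, 24, 35], [655, 21, 34], [655, 18, 33], [652, 58, 34], [652, 55, 37], [653, 53, 32], [653, 50, 31], [652, 48, 33], [652, 45, 33], [652, 42, 33], [653, 40, 28], [653, 37, 29], [652, 34, 33], [652, 32, 33], [652, 29, 32], [652, 26, 37], [652, 24, 34], [653, 21, 31], [653, 19, 28], [652, 16, 34], [653, 13, 31], [651, 10, 37], [652, 8, 32], [652, 5, 35], [652, 3, 31], [651, 0, 39], [653, -3, 30], [651, -5, 37], [652, -8, 31], [649, 58, 39], [649, 55, 38], [650, 53, 33], [649, 50, 35], [650, 48, 31], [650, 45, 33], [
[... 3722 characters left out ...]
 60, 36], [634, 58, 34], [633, 55, 40], [634, 53, 29], [633, -92, 28], [633, -95, 30], [634, -98, 26], [633, -100, 31], [632, -103, 33], [633, -106, 28], [632, -108, 32], [633, -111, 29], [633, -114, 29], [632, -116, 32], [632, -119, 34], [632, -121, 32], [632, -124, 33], [630, 60, 38], [631, 58, 36], [630, 55, 39], [632, 53, 31], [631, -114, 25], [631, -116, 25], [631, -119, 26], [630, -121, 30], [628, 60, 36], [628, 58, 35], [629, 56, 31], [626, 61, 31], [626, 58, 35], [626, 55, 33], [623, 61, 34], [623, 58, 32], [624, 56, 30], [620, 63, 35], [620, 61, 35], [620, 58, 37], [621, 56, 31], [617, 63, 37], [618, 61, 35], [617, 58, 39], [618, 56, 30], [616, 61, 28], [616, 59, 27], [616, 56, 28]]
```

View pics/t1.png

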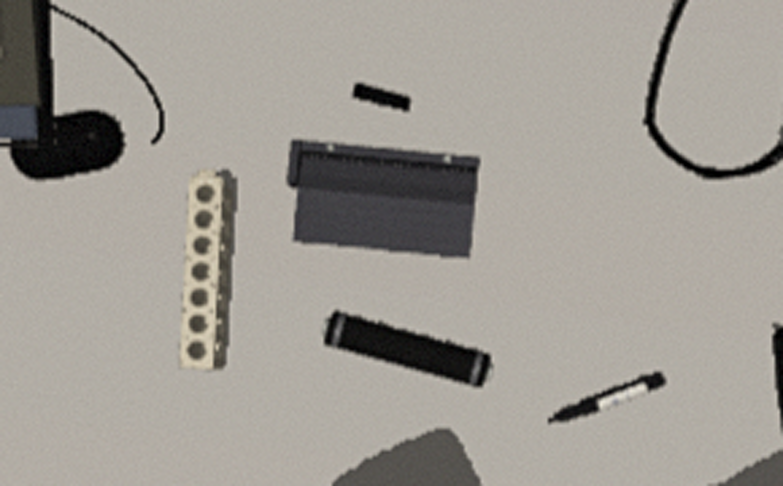

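Seen in the picture: the roller at crop (407,348), the V-rest above it at (385,200) with its stop at the left end, the carrier at left, and the pen at right, clear of the path. Next I work out the moves.

```bash
cat >> h.py <<'E'
from scipy.spatial.transform import Rotation as Ro
def pose():
    o=r.get_obs(); w,x,y,z=o["orientation"]; return np.array(o["position"]),Ro.from_quat([x,y,z,w]),o
def inc(p,yaw):
    "tool pointing down, tool x at yaw deg -> shift m, rotvec"
    P,R,o=pose(); T=Ro.from_euler("z",yaw,degrees=True)*Ro.from_euler("x",180,degrees=True)
    return np.round(R.inv().apply(np.array(p)-P)/1000,4),np.round((R.inv()*T).as_rotvec(),3)
E
python3 - <<'E'
from h import *
print(r.tips_ahead, inc([405,-39,140],164))
p,d=r.camera("top");W=cloud("top",d).reshape(-1,3)
q=W[(W[:,0]>560)&(W[:,0]<680)&(W[:,1]>-135)&(W[:,1]<75)&(W[:,2]>-20)]
# fit V-rest model heights by rendering z(x,y)
from scipy.optimize import differential_evolution as de, minimize
def zm(l):
    x,y=l.T; z=np.zeros(len(x)); i=(y>-92)&(y<94)&(x>-68)&(x<29)
    v=np.where(x<-15,(x+68)/53*11.5,np.where(x<19,3+abs(x)*.577,34)); v=np.where((y>85)&(x>-15),36,v)
    return np.where(i,v,0)
def c(s):
    a=np.radians(s[2]); e=q[:,:2]-s[:2]; l=np.stack([e@[np.cos(a),np.sin(a)],e@[-np.sin(a),np.cos(a)]],1)
    return np.minimum(abs(q[:,2]-zm(l)-s[3]),10).mean()
f=de(c,[(605,640),(-45,-15),(-12,2),(-4,4)],seed=1);print(f.x,f.fun)
E
```

```text
14.0 (array([ 0.3515, -0.2951,  0.078 ]), array([ 0.   ,  0.   , -2.431]))
[621.25322239 -30.92019862  -6.53675443  -0.93072296] 2.5348814427842528
```

Emit:
{"fn": "drive_tool", "kwargs": {"increments": [[[0.05, -0.04, 0.01], [0, 0, -0.16], 1], [[0.09, -0.08, 0.02], [0, 0, -0.33], 1], [[0.13, -0.11, 0.03], [0, 0, -0.5], 1], [[0.17, -0.14, 0.04], [0, 0, -0.67], 1], [[0.21, -0.17, 0.05], [0, 0, -0.84], 1], [[0.24, -0.2, 0.06], [0, 0, -1.01], 1], [[0.27, -0.23, 0.07], [0, 0, -1.18], 1], [[0.3, -0.25, 0.075], [0, 0, -1.35], 1], [[0.33, -0.275, 0.078], [0, 0, -1.52], 1], [[0.35, -0.295, 0.078], [0, 0, -1.69], 1]]}}

```text
t: 2.55
position: [404.1, -38.3, 139.9]
orientation: [-0.0, 0.485, 0.874, 0.0]
force: [0.9, 0.2, 1.0]
width: 1.001
```

Run:
```python
from h import *
print(pose()[2]["joints"],inc([405,-39,60],164))
```

```text
[-9.44814669e-02  5.34652094e-02 -4.20399407e-01  1.09699506e+00
  9.52580439e-05  9.18863146e-01] (array([-0.0011,  0.0003,  0.0799]), array([ 0.   , -0.   , -0.734]))
```

Emit:
{"fn": "drive_tool", "kwargs": {"increments": [[[-0.001, 0, 0.02], [0, 0, -0.18], 1], [[-0.001, 0, 0.04], [0, 0, -0.36], 1], [[-0.001, 0, 0.06], [0, 0, -0.54], 1], [[-0.001, 0, 0.08], [0, 0, -0.734], 1], [[-0.001, 0, 0.08], [0, 0, -0.734], 1]]}}

```text
t: 3.18
position: [403.7, -39.0, 59.1]
orientation: [-0.001, 0.14, 0.99, 0.0]
force: [-0.3, 0.5, 0.2]
width: 0.998
```

Run:
```python
from h import *
P,R,o=pose();print(P,o["joints"],o["force"])
p,d=r.camera("wrist");cv2.imwrite("pics/w1.png",p);W=cloud("wrist",d)
s,ds=r.camera("scene");cv2.imwrite("pics/s1.png",cv2.resize(s[120:340,130:430],None,fx=2.6,fy=2.6,interpolation=cv2.INTER_CUBIC))
T=W[d>0]; L=R.inv().apply(T-P)
m=(abs(L[:,1])>40)&(abs(L[:,1])<60)&(abs(L[:,0])<14)&(L[:,2]>-60)&(L[:,2]<35)
print(len(L),m.sum()); 
if m.sum(): print("wrist finger local min/max",np.percentile(L[m],[1,99],axis=0))
W=cloud("scene",ds)[ds>0]; L=R.inv().apply(W-P)
m=(abs(L[:,1])<70)&(abs(L[:,0])<20)&(L[:,2]>-60)&(L[:,2]<40)
print("scene", m.sum(), np.percentile(L[m],[2,98],axis=0)); print(np.histogram(L[m][:,2],np.arange(-60,41,5)))
```

```text
[403.69122594 -38.99221484  59.06921151] [-9.63827991e-02  1.25114855e-01 -5.61947671e-01  8.85922848e-01
  1.13814397e-04  1.83678543e-01] [-0.27186863  0.46227249  0.22787778]
195834 4209
wrist finger local min/max [[-11.34710945 -55.95109401 -59.67786781]
 [ 10.67916627  55.39864087 -28.14569533]]
scene 142 [[-10.60949058 -59.68728373 -58.24154539]
 [ 11.01917213  44.41028573 -28.09232214]]
(array([23, 21, 26, 23, 21, 17, 11,  0,  0,  0,  0,  0,  0,  0,  0,  0,  0,
        0,  0,  0]), array([-60, -55, -50, -45, -40, -35, -30, -25, -20, -15, -10,  -5,   0,
         5,  10,  15,  20,  25,  30,  35,  40]))
```

View pics/s1.png

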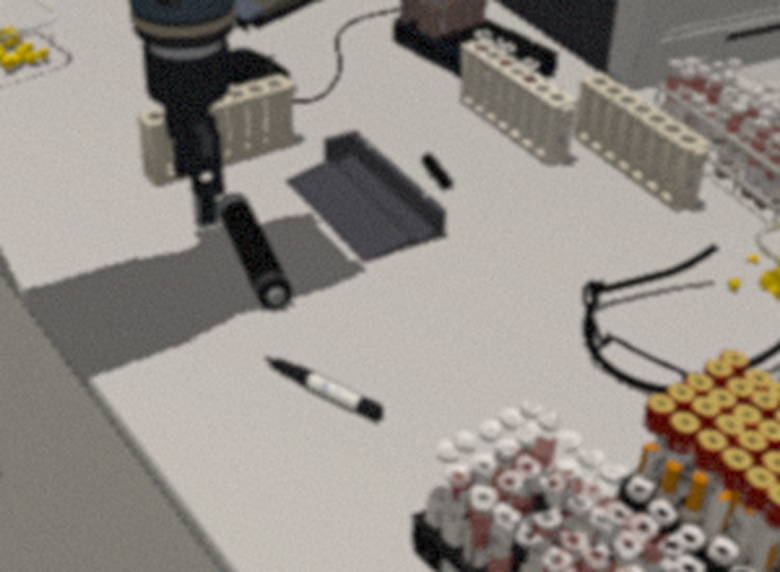

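View pics/w1.png

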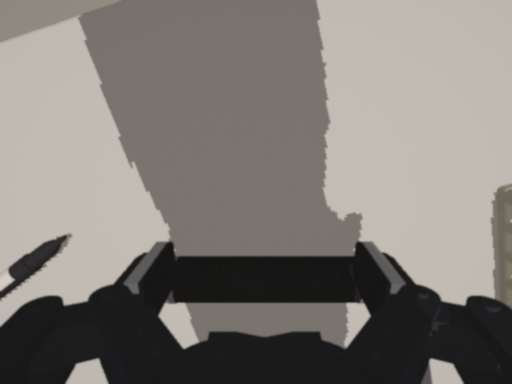

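Run:
```python
from h import *
P,R,o=pose(); K,Rc,t=cam("scene")
for y in (-50,50):
  for z in (-30,-15,0,14):
    w=P+R.apply([0,y,z]); u=K@(Rc@w+t); u=u[:2]/u[2]; print(y,z,np.round(w),np.round((u-[130,120])*2.6))
s,d=r.camera("scene"); W=cloud("scene",d)
for rr in range(180,212,2): print(rr,np.round(W[rr,209]),d[rr,209])
```

```text
-50 -30 [391. -87.  90.] [208. 222.]
-50 -15 [391. -87.  75.] [209. 236.]
-50 0 [391. -87.  60.] [210. 249.]
-50 14 [391. -87.  46.] [211. 262.]
50 -30 [419.   9.  90.] [185. 168.]
50 -15 [419.   9.  75.] [186. 181.]
50 0 [419.   9.  60.] [187. 193.]
50 14 [419.   9.  46.] [188. 205.]
180 [ 384. -103.  170.] 962.85657
182 [ 381. -107.  168.] 959.8593
184 [ 381. -107.  163.] 962.1755
186 [ 381. -107.  158.] 964.4831
188 [494. 111.   1.] 1255.1819
190 [ 383. -102.  144.] 977.6149
192 [ 380. -107.  142.] 973.43317
194 [ 379. -109.  139.] 973.2214
196 [386. -95. 123.] 995.2197
198 [387. -91. 115.] 1002.25903
200 [387. -90. 109.] 1006.61505
202 [386. -93. 105.] 1006.1747
204 [384. -95. 102.] 1005.8411
206 [388. -86.  90.] 1020.3544
208 [445.  24.  -1.] 1172.9355
210 [440.  16.  -1.] 1165.2075
```

Emit:
{"fn": "drive_tool", "kwargs": {"increments": [[[0, 0, 0.015], [0, 0, 0], 1], [[0, 0, 0.03], [0, 0, 0], 1], [[0, 0, 0.037], [0, 0, 0], 1], [[0, 0, 0.037], [0, 0, 0], 1]]}}

```text
t: 3.82
position: [405.2, -39.2, 23.9]
orientation: [0.0, 0.142, 0.99, 0.0]
force: [0.2, -1.6, -0.6]
width: 0.998
```

Run:
```python
from h import *
P,R,o=pose();print(P,o["force"])
s,d=r.camera("scene");cv2.imwrite("pics/s2.png",cv2.resize(s[130:270,150:330],None,fx=4.2,fy=4.2,interpolation=cv2.INTER_CUBIC))
W=cloud("scene",d)[d>0]; L=R.inv().apply(W-P)
m=(abs(L[:,1])<70)&(abs(L[:,0])<16)&(L[:,2]>-60)&(L[:,2]<15); print(m.sum(),np.histogram(L[m][:,2],np.arange(-60,21,5)))
```

```text
[405.23761233 -39.16802308  23.90358117] [ 0.1946255  -1.55006044 -0.57979932]
129 (array([12, 23, 23, 22, 21, 14, 14,  0,  0,  0,  0,  0,  0,  0,  0,  0]), array([-60, -55, -50, -45, -40, -35, -30, -25, -20, -15, -10,  -5,   0,
         5,  10,  15,  20]))
```

View pics/s2.png

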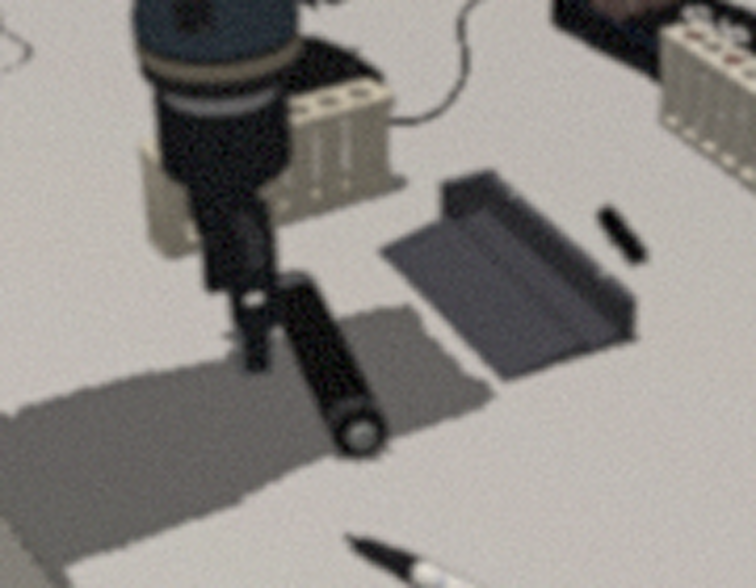

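Emit:
{"fn": "drive_tool", "kwargs": {"increments": [[[0, 0, 0.01], [0, 0, 0], 1], [[0, 0, 0.018], [0, 0, 0], 1], [[0, 0, 0.02], [0, 0, 0], 1], [[0, 0, 0.02], [0, 0, 0], 1]]}}

```text
t: 4.38
position: [405.3, -39.2, 4.0]
orientation: [0.0, 0.142, 0.99, 0.0]
force: [-0.4, -0.7, -0.2]
width: 1.003
```

Emit:
{"fn": "drive_tool", "kwargs": {"increments": [[[0, 0, 0.003], [0, 0, 0], 1], [[0, 0, 0.006], [0, 0, 0], 1], [[0, 0, 0.006], [0, 0, 0], 1]]}}

```text
t: 4.75
position: [405.2, -39.2, -2.2]
orientation: [0.0, 0.142, 0.99, 0.0]
force: [-0.4, 0.5, 0.7]
width: 0.998
```

Emit:
{"fn": "drive_tool", "kwargs": {"increments": [[[0, 0, 0.004], [0, 0, 0], 1], [[0, 0, 0.007], [0, 0, 0], 1], [[0, 0, 0.007], [0, 0, 0], 1]]}}

```text
t: 5.12
position: [404.9, -39.2, -9.5]
orientation: [-0.0, 0.142, 0.99, 0.0]
force: [-0.5, -0.7, -0.1]
width: 1.001
```

Run:
```python
from h import *
P,R,o=pose();print(P,o["force"])
s,d=r.camera("scene")
W=cloud("scene",d); L=R.inv().apply((W-P).reshape(-1,3)).reshape(W.shape)
m=(d>0)&(abs(L[...,1])<70)&(abs(L[...,0])<16)&(L[...,2]>-60)&(W[...,2]>4); print(m.sum(),np.histogram(L[m][:,2],np.arange(-60,21,5)))
p,d=r.camera("wrist");W=cloud("wrist",d); L=R.inv().apply((W-P).reshape(-1,3)).reshape(W.shape)
m=(d>0)&(abs(L[...,1])<65)&(abs(L[...,0])<16)&(L[...,2]>-70)&(W[...,2]>4); print(m.sum(),np.histogram(L[m][:,2],np.arange(-60,21,5)))
m=(d>0)&(abs(L[...,0])<90)&(abs(L[...,1])<75); print("bench z, roller z",np.percentile(W[m][:,2],[5,30,50,70,90,99]))
```

```text
[404.91925942 -39.1528513   -9.48700627] [-0.49428125 -0.6565198  -0.09948179]
124 (array([18, 20, 23, 18, 19, 13, 12,  0,  0,  1,  0,  0,  0,  0,  0,  0]), array([-60, -55, -50, -45, -40, -35, -30, -25, -20, -15, -10,  -5,   0,
         5,  10,  15,  20]))
5564 (array([769, 848, 768, 664, 612, 454, 178,   0,   0,   0,   0,   0,   0,
         0,   0,   0]), array([-60, -55, -50, -45, -40, -35, -30, -25, -20, -15, -10,  -5,   0,
         5,  10,  15,  20]))
bench z, roller z [-8.12065685e-01  4.02220150e-02  6.06905590e-01  5.98631380e+01
  8.67358910e+01  9.92970418e+01]
```

Emit:
{"fn": "drive_tool", "kwargs": {"increments": [[[0, 0, -0.02], [0, 0, 0], 1], [[0, 0, -0.02], [0, 0, 0], 0.55], [[0, 0, -0.02], [0, 0, 0], 0.55], [[0, 0, -0.02], [0, 0, 0], 0.55], [[0, 0, -0.02], [0, 0, 0], 0.55]]}}

```text
t: 5.85
position: [404.8, -39.1, 10.4]
orientation: [-0.0, 0.142, 0.99, 0.0]
force: [-0.6, -0.4, 0.1]
width: 0.548
```

```bash
cat >> h.py <<'E'
def tips():
  P,R,o=pose();print("pos",np.round(P,1),"F",np.round(o["force"],1),"w",round(o["width"],2),"t",o["t"])
  for n in("scene","wrist"):
    c=cam(n); s,d=r.camera(n)
    W=cloud(n,d,c); L=R.inv().apply((W-P).reshape(-1,3)).reshape(W.shape)
    m=(d>0)&(abs(L[...,1])<65)&(abs(L[...,0])<14)&(L[...,2]>-60)&(W[...,2]>4); q=L[m]; k=np.sort(q[:,2])
    print(n,len(q),"tip local z",k[-15:].round(1)); e=q[q[:,2]>k[-1]-12]; print("near tip x,y range",np.percentile(e,[2,98],axis=0).round(1))
E
python3 -c "
from h import *
tips()"
```

```text
pos [404.8 -39.1  10.4] F [-0.6 -0.4  0.1] w 0.55 t 5.85
scene 134 tip local z [-21.2 -21.  -19.9 -19.8 -18.8 -18.6 -18.5 -18.4 -18.2 -17.9 -17.8 -17.7
 -17.1 -16.4 -15.7]
near tip x,y range [[ -8.7 -37.5 -27.5]
 [ 11.7  25.  -16.3]]
wrist 4020 tip local z [-16.6 -16.5 -16.5 -16.5 -16.3 -16.1 -16.1 -16.1 -15.9 -15.8 -15.7 -15.7
 -15.6 -15.6 -14.9]
near tip x,y range [[-10.3 -35.2 -26.8]
 [ 10.9  34.4 -16.4]]
```

Run:
```python
from h import *
print(inc([453,-52.5,80],114))
```

```text
(array([-0.0499,  0.0007, -0.0694]), array([ 0.   , -0.   ,  0.868]))
```

Emit:
{"fn": "drive_tool", "kwargs": {"increments": [[[0, 0, -0.035], [0, 0, 0], 1], [[0, 0, -0.069], [0, 0, 0.17], 1], [[-0.015, 0, -0.069], [0, 0, 0.34], 1], [[-0.035, 0, -0.069], [0, 0, 0.52], 1], [[-0.05, 0.001, -0.069], [0, 0, 0.7], 1], [[-0.05, 0.001, -0.069], [0, 0, 0.868], 1], [[-0.05, 0.001, -0.069], [0, 0, 0.868], 1]]}}

```text
t: 6.82
position: [453.1, -52.2, 79.3]
orientation: [-0.0, 0.544, 0.839, -0.0]
force: [-0.2, 0.4, 0.3]
width: 1.0
```

```bash
cat >> h.py <<'E'
def roller(n="top",box=(390,700,-200,90)):
    c=cam(n); p,d=r.camera(n); W=cloud(n,d,c); o=r.outline_of("roller",n)
    for k in o[:1]:
        m=k["mask"]&(d>0)&(W[...,2]>5); q=W[m]; rc=cv2.minAreaRect(q[:,:2].astype(np.float32))
        f=cv2.fitLine(q[q[:,2]>np.percentile(q[:,2],40)][:,:2].astype(np.float32),cv2.DIST_HUBER,0,.01,.01).ravel()
        print(n,round(k["confidence"],2),"rect",np.round(rc,1) if 0 else [np.round(x,1) for x in rc],"line",np.round(f[2:],1),"yaw",np.degrees(np.arctan(-f[0]/f[1])).round(1),"z",np.percentile(q[:,2],[50,98]).round(1))
    return p
E
python3 - <<'E'
from h import *
print(pose()[0]); p=roller("wrist"); cv2.imwrite("pics/w2.png",p)
print(inc([453,-52.5,-15],114))
E
```

```text
[453.11465652 -52.2123214   79.33550056]
wrist 0.89 rect [array([456.9, -49.8]), array([164.6,  32.9]), np.float64(74.1)] line [458.1 -45.6] yaw -16.0 z [31.4 34.4]
(array([-0.0003, -0.0002,  0.0945]), array([-0.   , -0.   ,  0.004]))
```

View pics/w2.png

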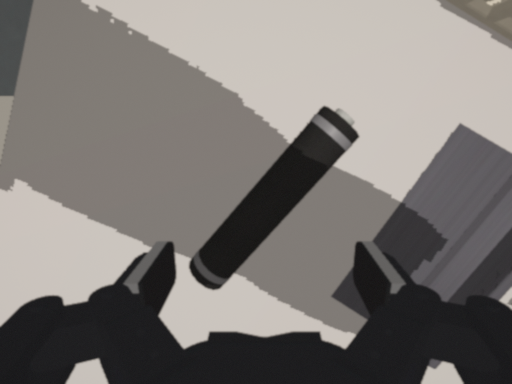

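Emit:
{"fn": "drive_tool", "kwargs": {"increments": [[[-0.001, 0, 0.03], [0, 0, 0], 1], [[-0.001, 0, 0.06], [0, 0, 0], 1], [[-0.001, 0, 0.08], [0, 0, 0], 1], [[-0.001, 0, 0.09], [0, 0, 0], 1], [[-0.001, 0, 0.094], [0, 0, 0], 1], [[-0.001, 0, 0.094], [0, 0, 0], 1]]}}

```text
t: 7.68
position: [453.7, -53.1, -14.2]
orientation: [0.0, 0.543, 0.84, 0.0]
force: [0.2, -0.5, 0.4]
width: 1.002
```

Emit:
{"fn": "drive_tool", "kwargs": {"increments": [[[0, 0, 0], [0, 0, -0.06], 1], [[0, 0, 0], [0, 0, -0.12], 1], [[0, 0, 0], [0, 0, -0.18], 1], [[0, 0, 0], [0, 0, -0.23], 1], [[0, 0, 0], [0, 0, -0.28], 1], [[0, 0, 0], [0, 0, -0.32], 1], [[0, 0, 0], [0, 0, -0.36], 1], [[0, 0, 0], [0, 0, -0.39], 1], [[0, 0, 0], [0, 0, -0.39], 1]]}}

```text
t: 8.8
position: [454.1, -53.2, -13.7]
orientation: [0.001, 0.37, 0.929, 0.0]
force: [1.2, -0.6, 0.6]
width: 1.0
```

Run:
```python
from h import *
print(pose()[0],pose()[2]["force"]); p=roller("wrist"); p=roller("top");
```

```text
[454.13815354 -53.15963899 -13.74171497] [ 1.2399198  -0.63026973  0.57816086]
wrist 0.86 rect [array([457.3, -35.5]), array([136.7,  38.7]), np.float64(82.1)] line [455.3 -30.8] yaw -6.9 z [31.5 34.4]
```

Emit:
{"fn": "drive_tool", "kwargs": {"increments": [[[0, 0, 0], [0, 0, 0.1], 1], [[0, 0, 0], [0, 0, 0.2], 1], [[0, 0, -0.02], [0, 0, 0.22], 1], [[0, 0, -0.05], [0, 0, 0.22], 1], [[0, 0, -0.09], [0, 0, 0.22], 1], [[0, 0, -0.095], [0, 0, 0.22], 1]]}}

```text
t: 9.75
position: [455.2, -53.3, 83.2]
orientation: [0.002, 0.47, 0.883, 0.001]
force: [0.7, 0.0, -1.2]
width: 1.001
```

Run:
```python
from h import *
print(pose()[0]); p=roller("wrist"); cv2.imwrite("pics/w3.png",p); roller("scene")
```

```text
[455.21451533 -53.27533766  83.15204096]
wrist 0.84 rect [array([454.8, -49.4]), array([164.7,  34.3]), np.float64(83.3)] line [454.8 -45.1] yaw -6.8 z [31.6 34.5]
scene 0.69 rect [array([440.1, -54.3]), array([166.4,  55. ]), np.float64(83.3)] line [449.2 -59. ] yaw -6.4 z [29.5 35.2]
```

Run:
```python
from h import *
print(inc([404.5,-46.5,70],173.5))
```

```text
(array([ 0.0326, -0.0367,  0.01  ]), array([-0.   , -0.001, -0.865]))
```

Emit:
{"fn": "drive_tool", "kwargs": {"increments": [[[0.012, -0.013, 0], [0, 0, -0.17], 0.55], [[0.024, -0.026, 0], [0, 0, -0.34], 0.55], [[0.033, -0.037, 0], [0, 0, -0.52], 0.55], [[0.033, -0.037, 0.03], [0, 0, -0.69], 0.55], [[0.033, -0.037, 0.06], [0, 0, -0.865], 0.55], [[0.033, -0.037, 0.08], [0, 0, -0.865], 0.55], [[0.033, -0.037, 0.087], [0, 0, -0.865], 0.55], [[0.033, -0.037, 0.087], [0, 0, -0.865], 0.55]]}}

```text
t: 10.95
position: [403.4, -46.3, -7.4]
orientation: [-0.001, 0.057, 0.998, 0.0]
force: [0.0, 0.2, 0.3]
width: 0.55
```

Run:
```python
from h import *
tips(); e=np.array([.9938,-.1115,0]);P=pose()[0]
print("local",(P-[621.3,-31,0])@e,(P-[621.3,-31,0])@[.1115,.9938,0],inc([404.5,-46.5,-7],173.5))
```

```text
pos [403.4 -46.3  -7.4] F [0.  0.2 0.3] w 0.55 t 10.95
scene 181 tip local z [-19.8 -19.8 -18.6 -18.4 -18.1 -18.1 -17.8 -17.8 -17.5 -17.2 -17.2 -17.
 -17.  -16.2 -15. ]
near tip x,y range [[ -5.1 -37.4 -26.3]
 [ 11.9  25.3 -16. ]]
wrist 3955 tip local z [-16.9 -16.7 -16.7 -16.7 -16.7 -16.7 -16.6 -16.6 -16.6 -16.5 -16.4 -16.3
 -16.1 -15.8 -15.8]
near tip x,y range [[-10.5 -35.4 -27.6]
 [ 10.6  34.5 -16.7]]
local -214.03170263915925 -39.48193063759663 (array([-0.0003, -0.0001,  0.0004]), array([ 0.   , -0.001,  0.   ]))
```

Emit:
{"fn": "drive_tool", "kwargs": {"increments": [[[-0.01, 0, 0], [0, 0, 0], 0.55], [[-0.02, 0, 0], [0, 0, 0], 0.55], [[-0.026, 0, 0], [0, 0, 0], 0.55], [[-0.034, 0, 0], [0, 0, 0], 0.55], [[-0.044, 0, 0], [0, 0, 0], 0.55], [[-0.055, 0, 0], [0, 0, 0], 0.55], [[-0.066, 0, 0], [0, 0, 0], 0.55], [[-0.077, 0, 0], [0, 0, 0], 0.55], [[-0.088, 0, 0], [0, 0, 0], 0.55], [[-0.1, 0, 0], [0, 0, 0], 0.55]]}}

```text
t: 12.3
position: [504.3, -57.8, -6.6]
orientation: [-0.0, 0.057, 0.998, 0.0]
force: [-0.4, -0.3, 0.4]
width: 0.551
```

Run:
```python
from h import *
P,_,o=pose();print(P,o["force"],"local",(P-[621.3,-31,0])@[.9938,-.1115,0]); roller("scene"); cv2.imwrite("pics/t4.png",roller("top"))
```

```text
[504.33788908 -57.7539202   -6.61057873] [-0.35082319 -0.2624682   0.43630855] local -113.2538837311625
scene 0.55 rect [array([ 523.3, -116.8]), array([61.6, 32.5]), np.float64(83.7)] line [ 520.  -116.8] yaw -3.0 z [27.4 34.9]
```

Emit:
{"fn": "drive_tool", "kwargs": {"increments": [[[-0.01, 0, 0], [0, 0, 0], 0.55], [[-0.019, 0, -0.002], [0, 0, 0], 0.55], [[-0.028, 0, -0.003], [0, 0, 0], 0.55], [[-0.037, 0, -0.005], [0, 0, 0], 0.55], [[-0.046, 0, -0.006], [0, 0, 0], 0.55], [[-0.054, 0, -0.008], [0, 0, 0], 0.55], [[-0.062, 0, -0.009], [0, 0, 0], 0.55], [[-0.068, 0, -0.01], [0, 0, 0], 0.55], [[-0.074, 0, -0.01], [0, 0, 0], 0.55], [[-0.08, 0, -0.01], [0, 0, 0], 0.55]]}}

```text
t: 13.75
position: [583.9, -66.8, 3.3]
orientation: [0.0, 0.057, 0.998, 0.0]
force: [0.8, -0.2, 0.6]
width: 0.55
```

Run:
```python
from h import *
P,_,o=pose();print(P,o["force"],"local",(P-[621.3,-31,0])@[.9938,-.1115,0]); p=roller("scene"); cv2.imwrite("pics/s3.png",cv2.resize(p[130:270,150:330],None,fx=4.2,fy=4.2,interpolation=cv2.INTER_CUBIC))
```

```text
[583.94336752 -66.83673582   3.26936731] [ 0.83851143 -0.17098467  0.57819709] local -33.12922530985016
scene 0.55 rect [array([ 607.8, -123.3]), array([34.5, 70.4]), np.float64(5.2)] line [ 607.5 -123.9] yaw -2.2 z [32.  40.6]
```

View pics/s3.png

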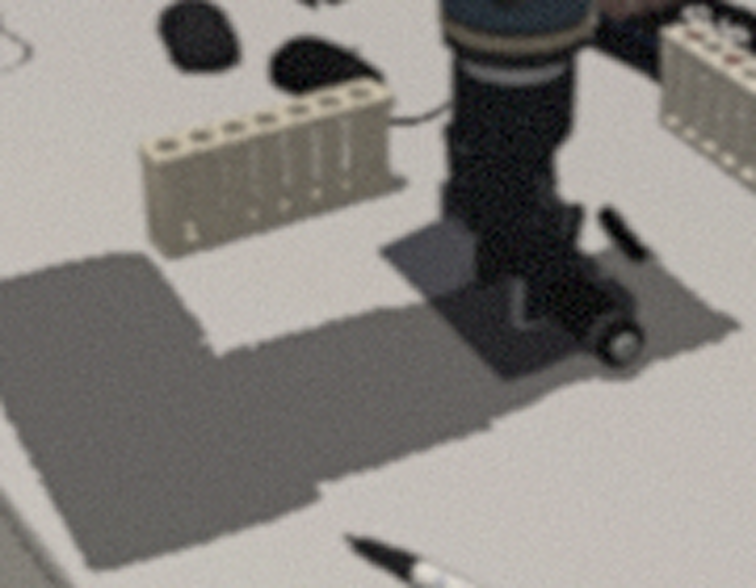

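Emit:
{"fn": "drive_tool", "kwargs": {"increments": [[[0.012, 0, 0], [0, 0, 0], 0.55], [[0.025, 0, -0.01], [0, 0, 0], 0.55], [[0.025, 0, -0.04], [0, 0, 0], 0.3], [[0.025, 0, -0.08], [0, 0, 0], 0], [[0.015, -0.06, -0.09], [0, 0, 0], 0], [[0, -0.1, -0.09], [0, 0, 0], 0], [[-0.02, -0.12, -0.09], [0, 0, 0], 0], [[-0.03, -0.12, -0.09], [0, 0, 0], 0], [[-0.03, -0.12, -0.09], [0, 0, 0], 0]]}}

```text
t: 14.98
position: [600.1, -188.7, 93.4]
orientation: [0.0, 0.056, 0.998, 0.0]
force: [-0.5, 0.6, 0.2]
width: 0.003
```

Run:
```python
from h import *
tips(); roller("top"); roller("scene"); cv2.imwrite("pics/w5.png",roller("wrist"))
print(inc([603.2,-192,60],173.6))
```

```text
pos [ 600.1 -188.7   93.4] F [-0.5  0.6  0.2] w 0.0 t 14.975
scene 325 tip local z [79.  79.9 79.9 79.9 81.4 81.7 82.1 82.6 82.8 82.8 84.1 84.5 85.  87.4
 89. ]
near tip x,y range [[-13.4   2.4  77.1]
 [  9.3  61.9  88.3]]
wrist 4669 tip local z [76.5 76.8 77.5 78.5 78.7 79.2 79.4 79.6 79.7 80.  80.8 83.8 84.  84.6
 85.1]
near tip x,y range [[-11.2  34.5  73.6]
 [  9.1  47.5  84.8]]
top 0.88 rect [array([618.4, -63.5]), array([153.9,  37. ]), np.float64(83.4)] line [616.1 -66.6] yaw -6.7 z [35.8 42.7]
scene 0.89 rect [array([619.6, -74.8]), array([166.7,  39.4]), np.float64(83.7)] line [612.7 -77.6] yaw -5.8 z [33.5 40.8]
wrist 0.91 rect [array([618.8, -76.8]), array([157.9,  33. ]), np.float64(83.9)] line [618.1 -79.2] yaw -6.4 z [37.  40.3]
(array([-0.0034, -0.0025,  0.0334]), array([-0.   ,  0.   , -0.001]))
```

View pics/w5.png

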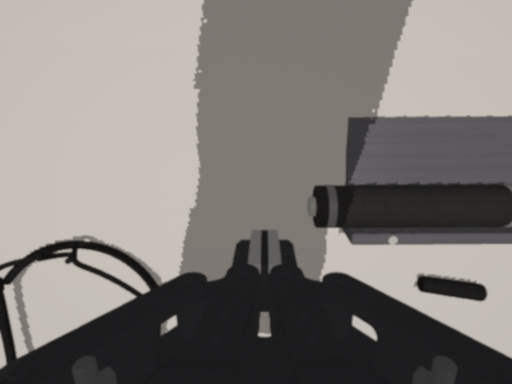

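Emit:
{"fn": "drive_tool", "kwargs": {"increments": [[[-0.003, -0.002, 0.02], [0, 0, 0], 0], [[-0.003, -0.002, 0.04], [0, 0, 0], 0], [[-0.003, -0.002, 0.05], [0, 0, 0], 0], [[-0.003, -0.002, 0.05], [0, 0, 0], 0]]}}

```text
t: 15.88
position: [602.5, -191.3, 43.0]
orientation: [-0.0, 0.056, 0.998, 0.0]
force: [0.1, 0.1, 0.8]
width: 0.003
```

Run:
```python
from h import *
P,R,o=pose();print(P,o["force"])
for n in("scene","wrist"):
    c=cam(n); s,d=r.camera(n); W=cloud(n,d,c); L=R.inv().apply((W-P).reshape(-1,3)).reshape(W.shape)
    m=(d>0)&(abs(L[...,1])<22)&(abs(L[...,0])<16)&(L[...,2]>-60)&(W[...,2]>6); q=L[m]; k=np.sort(q[:,2]); print(n,k[-12:].round(1)); e=q[q[:,2]>k[-1]-15]; print(np.percentile(e,[2,98],axis=0).round(1))
q=P-[621.3,-31,0]; print("local",q@[.9938,-.1115,0],q@[.1115,.9938,0])
```

```text
[ 602.4640648  -191.2743027    42.97981866] [0.13118575 0.07848278 0.75098681]
scene [-19.7 -19.1 -18.6 -18.  -17.6 -17.5 -17.4 -15.6 -14.8 -12.7 -12.5 -12.3]
[[ -5.  -15.8 -26.9]
 [ 12.7  10.1 -12.5]]
wrist [-18.6 -18.6 -18.5 -18.4 -18.4 -18.3 -18.3 -18.2 -18.  -17.9 -17.8 -17.5]
[[  5.8 -13.2 -32.4]
 [ 10.7  12.2 -18.7]]
local -0.848567647278473 -161.3808087983432
```

Emit:
{"fn": "drive_tool", "kwargs": {"increments": [[[-0.001, 0, 0.02], [0, 0, 0], 0], [[-0.001, 0, 0.036], [0, 0, 0], 0], [[-0.001, 0, 0.042], [0, 0, 0], 0], [[-0.001, 0.006, 0.042], [0, 0, 0], 0], [[-0.001, 0.012, 0.042], [0, 0, 0], 0], [[-0.001, 0.017, 0.042], [0, 0, 0], 0], [[-0.001, 0.022, 0.042], [0, 0, 0], 0], [[-0.001, 0.026, 0.042], [0, 0, 0], 0], [[-0.001, 0.03, 0.042], [0, 0, 0], 0]]}}

```text
t: 17.1
position: [607.7, -161.9, 2.2]
orientation: [0.001, 0.056, 0.998, -0.0]
force: [-0.8, -3.7, 2.4]
width: -0.001
```

Emit:
{"fn": "drive_tool", "kwargs": {"increments": [[[0, 0.005, 0], [0, 0, 0], 0], [[0, 0.009, 0], [0, 0, 0], 0], [[0, 0.013, 0], [0, 0, 0], 0], [[0, 0.017, 0], [0, 0, 0], 0], [[0, 0.02, 0], [0, 0, 0], 0]]}}

```text
t: 17.73
position: [610.0, -141.8, 2.3]
orientation: [0.001, 0.056, 0.998, -0.0]
force: [-1.3, -3.2, 3.3]
width: -0.0
```

Run:
```python
from h import *
P,R,o=pose();print(P,o["force"]);q=P-[621.3,-31,0]; print("local",q@[.9938,-.1115,0],q@[.1115,.9938,0])
roller("scene"); cv2.imwrite("pics/w6.png",roller("wrist"))
```

```text
[ 609.98061978 -141.83845943    2.28477834] [-1.31734693 -3.2012384   3.31781595]
local 1.1092881664447956 -111.4133718753707
scene 0.7 rect [array([621.7, -49.5]), array([179.9,  38.3]), np.float64(83.5)] line [614.8 -50.7] yaw -7.5 z [33.7 40.8]
wrist 0.85 rect [array([619. , -72.9]), array([111.3,  33.3]), np.float64(83.5)] line [615.5 -77.5] yaw -9.1 z [36.4 40.1]
```

Emit:
{"fn": "drive_tool", "kwargs": {"increments": [[[-0.0, 0.003, 0], [0, 0, 0], 0], [[0, 0.006, 0], [0, 0, 0], 0], [[0, 0.008, 0], [0, 0, 0], 0], [[0, 0.01, 0], [0, 0, 0], 0]]}}

```text
t: 18.42
position: [611.1, -131.6, 2.1]
orientation: [0.001, 0.056, 0.998, -0.0]
force: [-0.4, -3.1, 0.1]
width: 0.002
```

Emit:
{"fn": "drive_tool", "kwargs": {"increments": [[[0, 0.0015, 0], [0, 0, 0], 0], [[0, 0.002, 0], [0, 0, 0], 0]]}}

```text
t: 18.68
position: [611.3, -129.5, 2.1]
orientation: [0.001, 0.056, 0.998, -0.0]
force: [-1.6, -3.2, 0.1]
width: -0.001
```

Emit:
{"fn": "drive_tool", "kwargs": {"increments": [[[0, 0.0015, 0], [0, 0, 0], 0], [[0, 0.002, 0], [0, 0, 0], 0]]}}

```text
t: 18.92
position: [611.4, -128.3, 2.1]
orientation: [0.0, 0.057, 0.998, -0.001]
force: [-0.7, -10.3, 0.2]
width: 0.001
```

Emit:
{"fn": "drive_tool", "kwargs": {"increments": [[[0, 0.001, 0], [0, 0, 0], 0], [[0, 0.001, 0], [0, 0, 0], 0]]}}

```text
t: 19.18
position: [611.5, -128.4, 2.1]
orientation: [0.0, 0.057, 0.998, -0.002]
force: [-1.8, -9.9, -0.3]
width: 0.005
```

Emit:
{"fn": "drive_tool", "kwargs": {"increments": [[[0, -0.005, 0], [0, 0, 0], 0], [[0, -0.015, 0], [0, 0, 0], 0], [[0, -0.03, -0.01], [0, 0, 0], 0], [[0, -0.04, -0.05], [0, 0, 0], 0], [[0, -0.05, -0.09], [0, 0, 0], 0], [[0.04, -0.07, -0.12], [0, 0, 0], 0], [[0.08, -0.09, -0.15], [0, 0, 0], 0], [[0.12, -0.1, -0.17], [0, 0, 0], 0], [[0.12, -0.1, -0.17], [0, 0, 0], 0]]}}

```text
t: 20.3
position: [479.4, -214.9, 175.2]
orientation: [0.002, 0.058, 0.998, -0.003]
force: [1.1, 0.2, -0.4]
width: 0.002
```

Run:
```python
from h import *
print(pose()[2]["force"]); p=roller("top"); cv2.imwrite("pics/t9.png",cv2.resize(p[110:290,110:400],None,fx=2.7,fy=2.7,interpolation=cv2.INTER_CUBIC)); p=roller("scene")
cv2.imwrite("pics/s9.png",cv2.resize(p[130:270,150:330],None,fx=4.2,fy=4.2,interpolation=cv2.INTER_CUBIC))
```

```text
[ 1.09767045  0.18984531 -0.42886865]
top 0.71 rect [array([620.4, -30.3]), array([168.2,  33.1]), np.float64(83.5)] line [620.4 -31.2] yaw -6.1 z [35.5 42.4]
scene 0.72 rect [array([ 584.2, -102.8]), array([318.8,  94.2]), np.float64(60.5)] line [615.4 -42.4] yaw -5.8 z [32.3 41.3]
```

View pics/t9.png

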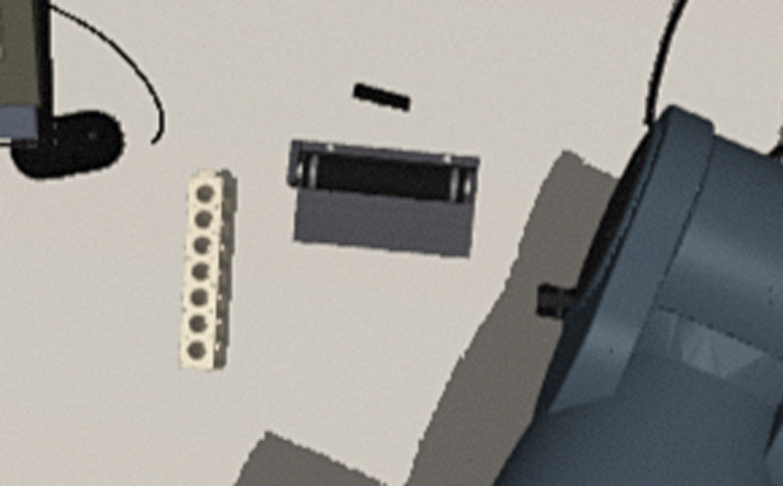

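View pics/s9.png

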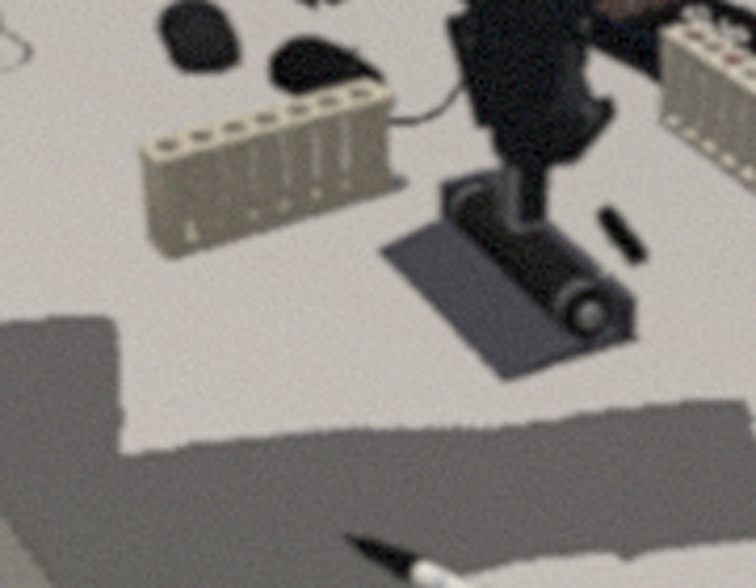

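The top picture shows the roller in the groove from (300,172) to (470,187), with its stub at the stop. The scene picture shows it seated inside the V. The carrier, cap and pen have not moved. Handing in.

```bash
python3 -c "
from h import *
print(r.hand_in())"
```

```text
the job is handed in; nothing more can be done
None
```

The roller is lying in the V groove with its axle stub against the end stop. The job was handed in at about 20 s of the 48 s allowed.

- **Lining up:** The roller lay about 10° off the groove's direction. I turned it on the bench with one fingertip behind it and the other in front. It was never gripped or lifted.
- **Rolling and nudging:** I rolled it up the ramp and over the lip with both fingertips behind it. It dropped into the groove about 44 mm short of the stop. I then pushed it endways with the shut fingertips until the push rose from about 3 N to 10 N and it stopped moving.

**Last checks:**
- The top camera put the roller's middle at (620, -31) with its axis at about -6°. The V-rest was measured at (621, -31) and -6.5°.
- Both pictures show the roller seated in the groove.
- The gripper was about 170 mm up and clear of everything.
- The carrier and pen cap look unmoved, and so do the parts of the pen and mouse in view. The spectacles were not in the last pictures, and the arm never worked near them.

**What disagreed:**
- The open fingertips measured about 27 mm behind the reported tool point, and about 13 mm behind when shut. The notes put them 14 mm ahead. I worked from the measured values.
- The scene camera's last outline of the roller also took in part of the gripper, so I ignored its centre. Its axis angle still agreed, at -5.8°.

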